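# Bring a feed pump up to the cam on the hand-cranked test stand

### The arm

A 6-joint arm with a two-finger parallel gripper is mounted at the origin on the work surface. World frame = base frame: x ahead of the robot, y to its left, z up, the work surface at z = 0. Lengths are in mm, angles in rad, forces in N, time in s.
With the tool pointing down it reaches from about 350 to 850 mm from the base axis. Payload 8.1 kg.
Tool frame: the origin (TCP) lies midway between the tips of the shut fingers; the grasp point (between the pads) lies env.tcp_to_grasp behind it (env.tcp_to_grasp is the distance from the TCP to the grasp point, in mm); z points along the fingers, y is the line along which they close (so a half turn about z gives the same grasp; the last joint's range is limited). The gripper opens to 93 mm and grips with 3 to 60 N. Pads are 15 mm wide; open, the fingers measure 128 mm over their backs; the gripper's body (75 mm by 188 mm) begins 65 mm behind the grasp point.
Start: joints at [-1.36, 0.13, 1.488, -0, 1.523, -0.085], TCP at [174.923, -573.94, 218.635] pointing down, gripper open.
Joint ranges: [-2.96, 2.96], [-0.89, 2.26], [0.02, 2.5], [-1.34, 4.48], [0, 2.73], [-2.66, 2.66]. Speed limits (rad/s): [2.39, 2.39, 2.79, 3.14, 3.14, 3.14].

### API

Orientations are given as a 3x3 rotation matrix whose columns are the frame's x, y, z axes.
In Python, from workcell import env gives the robot as it stands.
- The arm moves only by the shell command python3 -m pendant 'ROWS' [FORCE]. ROWS is JSON, a list of rows, each an object with "delta_pos": the shift along the tool's x, y, z in units of 40 mm (1.0 is 40 mm), a list of three; "turn": the turn, a rotation vector about the tool's x, y, z in units of 8 degrees (1.0 is 8 degrees), a list of three; "fingers": the opening, from 0 (shut) to 1 (fully open). In form: [{"delta_pos": [tx, ty, tz], "turn": [rx, ry, rz], "fingers": fingers}, ...]. A call has 1 to 20 rows; each row shifts and turns the commanded pose from where the row before left it, along the tool's axes as they then stand; what a row does not reach is not made up. A row lasts 1/8 s, in which the tool goes at most 62.5 mm and 10.7 degrees, less where a joint would pass 70% of its speed; a pose out of reach is approached as far as the arm can. A call is refused whole if a number of a shift passes 1 or a number of a turn 1, either way. A call with a gripper value outside its range is refused whole. The fingers move at their own pace and stop on an object; FORCE is the grip in N (left out, the last holds). Time passes only in rows, so rows that do not move let the fingers close. It gives the time, the measured TCP pose, the force, the opening and the grip force at its end, in the units of the state.
- env.read_state(): the state, without advancing time (a new reading comes with each control period).
- env.read_camera(name): name is "side" or "top" or "wrist"; returns the picture (400x640x3 uint8, red, green, blue); there is no depth.
- env.get_calibration(name): a dict with "fx", "fy", "cx", "cy" (pixels), "distortion" ([k1, k2, p1, p2, k3] as OpenCV has them; the pictures are not rectified), "rvec" (rotation vector, rad) and "tvec" (3), from world to camera coordinates, as OpenCV has them. Camera axes: x right, y down, z forward; pixel columns grow to the right and rows downward; lengths in mm; the calibration is good to about 2 mm. A picture is of the moment at which its call begins: read the wrist's pose just before it. get_calibration takes no time and is no camera call; for the wrist camera it gives the pose at the moment of the call.
- env.sign_off(): hands the job in; it is judged then, once.
Trained networks look in the newest picture that a camera, given by its name, has taken for a name from the list of things; names that differ only in an ending like _2 or _b are one class to them, and where a whole thing is asked for, a point or a joint stands for the part that bears it (a point fixed in the world has none). Each returns a list of dicts, best first, with "confidence" (0 to 1); they miss things now and then, are a little off and sometimes report something else, mostly with a low value. They report only what shows in the picture. A call takes as long as a camera call. They do not tell look-alikes from the thing itself.
- env.spot_in(camera, thing): "box" ([left, top, width, height] in pixels, round what is visible of it).
- env.outline_of(camera, thing): "pixels" (400x640 bool, what is visible of it) and "box" ([left, top, width, height] in pixels, round what is visible of it).
The state is a dict: "time": time; "joint_positions": joint angles; "qvel": joint speeds; "joint_efforts": joint torques, N m; "ee_pos": TCP position; "tool_rot": TCP orientation; "ft_force": force on the tool from outside, world axes, zero at the start; "ft_torque": the same for the moment, N m; "grip_width": opening from 0.0 (shut) to 1.0 (fully open); "finger_force": force on a finger pad.
Only numpy, scipy, OpenCV 4.12 (cv2) and the standard library are available. Lean on these libraries where they do the work, as an engineer would, in place of code of your own. Each camera call takes 0.05 s, during which the arm holds its last target. There are 200 camera calls.

### The job

Get the feed pump on the hand-cranked test stand ready for testing: with the carriage still drawn back, push the crank round until the low side of the eccentric cam faces the pump's plunger squarely, and only then push the carriage forward by its tail plate until it is fully home against its two stop bolts. Nothing is to be picked up: the pump stays seated in its saddle, and the loose parts around the stand stay where they are.

Things in the scene. Friction and masses are not known exactly. Their poses are not given: they have to be found in the camera images.
- stand: Green cast bed of the feed-pump test stand, 380 x 170 mm, top 30 mm above the counter, fixed to it. Origin: centre of its underside. Its x axis is the direction in which the carriage is pushed (towards the cam), y across the bed, z up. It stands with x pointing to the robot's left, give or take 20 degrees.
- cam_axis (a point): Point on the vertical cam shaft's axis, 150 mm above the counter, 110 mm along the stand's x from its origin; axes as the stand's. The cam on the shaft is a bare steel disc of 68 mm diameter, 80 to 102 mm above the counter, set 10 mm off the shaft's axis: 44 mm on its high side, 24 mm on its low side. The crank arm above it points along the high side.
- cam (a joint): Angle (rad) of cam and crank, positive anticlockwise from above, free to turn both ways, stays where left (5 N at the knob turns it). At 0 the high side and the crank point at the pump (stand's -x); at +3.14 or -3.14 the low side faces the pump's plunger and the crank points straight away from the pump (stand's +x). Starts between -1.9 and 1.9.
- crank_knob (a point): Upright black crank knob, a round grip 21 mm across, from 132 to 176 mm above the counter, on a crank of 60 mm radius; the point is on the knob's axis, 155 mm above the counter. The crank arm below it spans 122 to 132 mm; nothing else on the stand is taller than 140 mm.
- carriage (a joint): Travel (m) of the pump carriage on its two rails: 0 fully withdrawn, 0.070 fully home, the front edge of its plate against the two stop bolts. Starts at 0. 3 N of friction; stays where left. At home the tappet stands 0.5 mm off the cam's low side; the cam's high side would stop it about 20 mm before home.
- tail_plate (a point): Centre of the rear face of the carriage's upright grey tail plate (the face to push on), 100 mm above the counter. The plate is 104 mm wide across the stand, 12 mm thick, from 54 to 120 mm above the counter; axes as the stand's.
- pump: Aluminium diesel feed pump, about 0.6 kg, loose in the carriage's saddle: square body with flange and a steel plunger whose round tappet (26 mm) points at the cam, 91 mm above the counter. Origin under its flange, 112 mm ahead of the tail plate's rear face, 66 mm above the counter; x axis along the plunger towards the cam. Tappet face 51 mm ahead of the origin, top 52 mm above it.
- union_bolt: Brass union bolt, 24 mm across its head, 36 mm tall, standing head down on the bed behind the cam; loose. Origin at the centre of its underside.
- bearing: Steel bearing ring, 42 mm across, 14 mm tall, on the bed behind the cam; loose. Origin at the centre of its underside.
- oil_filter: Black oil filter, 78 mm across, 100 mm tall, on the counter beside the stand; loose. Origin at the centre of its underside.
- piston: Aluminium piston, 82 mm across, 83 mm tall, on the counter beside the stand; loose. Origin at the centre of its underside.
- gear: Steel gear wheel, 90 mm across, 34 mm tall over its hub, on the counter beside the stand; loose. Origin at the centre of its underside.
- wrench: Steel wrench, 190 mm long, lying on the counter between the stand and the robot; loose. Origin in the middle of its underside.
There are look-alikes about, which are no part of the job. Leave any pink look-alike of the pump alone.

How it is judged (in metres and radians):
On the way, in this order (a step that is already met when the one before it is completed fails the run):
1. the cam's low side faces the plunger (within 0.5 rad) while the carriage is still drawn back (at most 0.040 m of travel) ((value of joint cam between 2.64 and 3.64 rad or value of joint cam between -3.64 and -2.64 rad) and value of joint carriage below 0.04 m), for 0.2 s.
2. the carriage is home (travel over 0.068 m) with the cam still at its low side ((value of joint cam between 2.64 and 3.64 rad or value of joint cam between -3.64 and -2.64 rad) and value of joint carriage above 0.068 m), for 0.2 s.
At the end, for the whole second after the job is handed in: The carriage rests home within 2 mm of its stops, the cam's low side faces the plunger within 0.5 rad (cam joint within 0.5 of +3.14 or -3.14), and the pump is at rest, upright and seated in its saddle (all of step 2 and velocity of joint carriage below 0.01 m/s and linear speed of pump below 0.02 m/s and z of pump in the frame of tail_plate below -0.026 m and angle between pump's own z axis and vertical below 0.12 rad and x of pump in the frame of tail_plate between 0.108 and 0.117 m); the robot touches nothing.
It fails at once if the pump is lifted more than 8 mm or tipped more than 0.2 rad in its saddle (z of pump in the frame of tail_plate above -0.026 m or angle between pump's own z axis and vertical above 0.2 rad).
It fails at once if a loose part around the stand is moved more than 25 mm (distance of any of union_bolt, bearing, oil_filter, piston, gear, wrench from where it was at the start of the episode above 0.025 m).
It also fails if it takes over 48 s, if anything falls off the work surface, if the arm or the gripper's body presses on something with over 40 N, if the wrist force passes 120 N, or if a joint passes its speed limit or range.

## Working session

There is one attempt and no reset: what is moved stays moved. The work goes in short steps, Python scripts to look and compute and a shell command to move; the robot and the scene stay as the last step left them, time stands still between calls to the robot, and variables do not carry over. Pictures are saved under pics/ and viewed, at most 10 in all, crops included, and the job is handed in when it is done.

```bash
mkdir -p pics; cat > h.py <<'E'
import numpy as np, cv2
from workcell import env
def cal(n):
    c=env.get_calibration(n); K=np.array([[c['fx'],0,c['cx']],[0,c['fy'],c['cy']],[0,0,1]],float)
    return K,np.array(c['distortion'],float),np.array(c['rvec'],float),np.array(c['tvec'],float)
def ray(n,uv,z):
    K,d,r,t=cal(n); R=cv2.Rodrigues(r)[0]
    p=cv2.undistortPoints(np.array(uv,float).reshape(-1,1,2),K,d).reshape(-1,2)
    D=np.c_[p,np.ones(len(p))]@R; C=-R.T@t
    return C+D*((z-C[2])/D[:,2])[:,None]
def proj(n,P):
    K,d,r,t=cal(n); return cv2.projectPoints(np.array(P,float).reshape(-1,1,3),r,t,K,d)[0].reshape(-1,2)
def save(n,f):
    im=env.read_camera(n); cv2.imwrite('pics/'+f,im[:,:,::-1]); return im
E
python3 - <<'E'
from h import *
for n in ['top','side']:
    save(n,n+'1.png'); c=cal(n); print(n,-cv2.Rodrigues(c[2])[0].T@c[3])
    for t in ['stand','crank_knob','cam','tail_plate','carriage','pump']:
        print(t,[(np.round(o['box']).astype(int).tolist(),round(o['confidence'],2)) for o in env.spot_in(n,t)][:3])
print(env.read_state()['time'])
E
```

```text
top [ 4.34663738e+02 -8.81903317e-01  9.98163679e+02]
stand []
crank_knob [([255, 223, 41, 42], 0.89)]
cam [([255, 224, 42, 44], 0.76), ([224, 142, 45, 45], 0.24), ([307, 270, 86, 42], 0.2)]
tail_plate [([328, 181, 78, 73], 0.95)]
carriage [([326, 179, 78, 73], 0.67)]
pump [([154, 187, 53, 38], 0.97), ([452, 154, 44, 46], 0.88), ([316, 203, 64, 38], 0.83)]
side [478.83311912 629.34150004 668.51863003]
stand [([294, 166, 92, 143], 0.91)]
crank_knob [([332, 205, 44, 57], 0.71)]
cam [([333, 205, 38, 55], 0.79), ([306, 165, 54, 59], 0.7)]
tail_plate [([307, 164, 52, 61], 0.96)]
carriage [([307, 166, 54, 61], 0.88)]
pump [([297, 145, 28, 19], 0.92), ([269, 317, 44, 67], 0.91), ([320, 180, 32, 43], 0.8)]
0.7
```

View pics/top1.png

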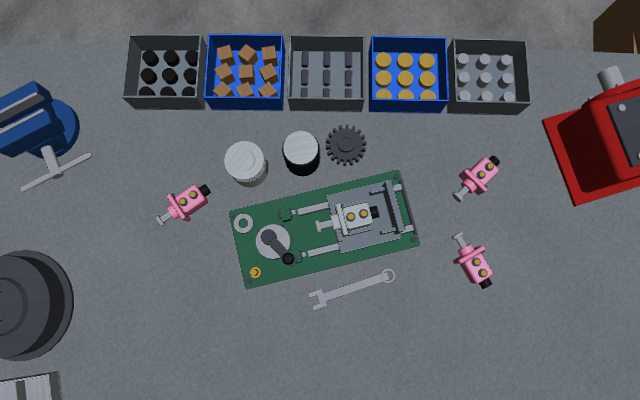

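View pics/side1.png

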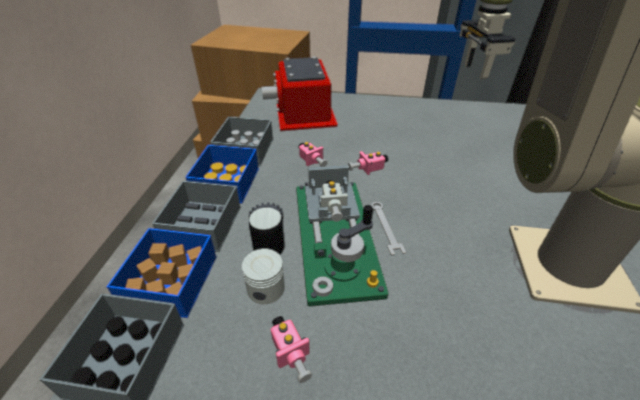

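The top view shows the only grey pump, at about (352,217) in the carriage on the green bed. The others, at (185,203), (478,177) and (474,260), are pink look-alikes. The crank knob is at (288,258) and the tail plate at about (400,208). Next I'll fit the stand and confirm in a crop.

```bash
cat > fit.py <<'E'
from h import *
from scipy.optimize import least_squares
im=cv2.imread('pics/top1.png'); b,g,r=[im[:,:,i].astype(int) for i in range(3)]
m=((g>r+18)&(g>b+5)).astype(np.uint8); m[:, :215]=0; m[:,430:]=0;m[:160]=0;m[300:]=0
m=cv2.morphologyEx(m,cv2.MORPH_OPEN,np.ones((3,3)))
pts=np.argwhere(m)[:,::-1]; W=ray('top',pts,30)[:,:2].astype(np.float32)
hull=cv2.convexHull(W); (c,s,a)=cv2.minAreaRect(hull); print('rect',c,s,a)
box=cv2.boxPoints((c,s,a)); e=[box[1]-box[0],box[2]-box[1]]
u=max(e,key=np.linalg.norm); u=u/np.linalg.norm(u); u=u*np.sign(u[1])
c=np.array(c); v=np.array([-u[1],u[0]])
print('centre',c,'yaw',np.degrees(np.arctan2(u[1],u[0])))
np.savez('stand.npz',c=c,u=u,v=v)
def S(x,y,z): return [*(c+u*x+v*y),z]
if __name__=='__main__':
    big=cv2.resize(im[150:305,210:435],None,fx=3.5,fy=3.5,interpolation=cv2.INTER_CUBIC)
    K=ray('top',[[288,258]],176)[0]; d=K[:2]-np.array(S(110,0,0)[:2]); x,y=d@u,d@v
    print('knob world',K,'stand rel',x,y,np.hypot(x,y),'cam',np.arctan2(-y,-x))
    P=[S(sx*190,sy*85,30) for sx,sy in [(1,1),(1,-1),(-1,-1),(-1,1)]]+[S(110,0,140),K]
    for p in proj('top',P): cv2.circle(big,tuple(int(q) for q in (p-[210,150])*3.5),4,(0,0,255),1)
    cv2.imwrite('pics/crop1.png',big)
    print(S(110,0,150))
E
python3 fit.py
```

```text
rect (539.5380249023438, 0.6081085205078125) (169.2316436767578, 377.7864685058594) 15.028258323669434
centre [539.5380249    0.60810852] yaw 105.02825
knob world [468.56160116  62.59548082 176.        ] stand rel -31.728855698948518 52.4758536953615 61.32238991609576 cam -1.0269740609590439
[np.float64(511.0155334472656), np.float64(106.84589385986328), 150]
```

View pics/crop1.png

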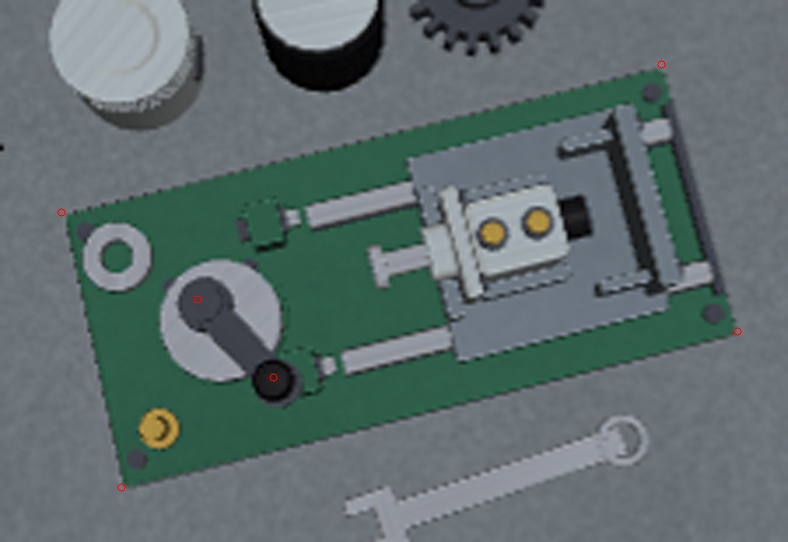

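The fit lands on the bed corners, the shaft and the knob (crop 268,378), and it gives cam ≈ -1.03. The shortest way to the low side is clockwise to -3.14, round the robot's side of the stand. I'll cage the knob loosely between the fingers, with the tips above everything else, and turn the tool with the crank.

```bash
cat > plan.py <<'E'
from h import *
d=np.load('stand.npz'); c,u,v=d['c'],d['u'],d['v']; yaw=np.arctan2(u[1],u[0])
def S(x,y,z): return np.array([*(c+u*x+v*y),z])
def tool():
    s=env.read_state(); R=np.array(s['tool_rot']); return s,np.array(s['ee_pos']),R
def to(P):  # remaining shift, tool axes, units of 40mm
    s,p,R=tool(); return np.round(R.T@(np.array(P)-p)/40,2)
def knob(cam,z=143): return S(110+60*np.cos(cam+np.pi),60*np.sin(cam+np.pi),z)
E
python3 - <<'E'
from plan import *
s,p,R=tool(); print(env.tcp_to_grasp,p,R.round(3),s['joint_positions'])
ty=np.degrees(np.arctan2(R[1,1],R[0,1])); print('tool y yaw',ty)
t=np.degrees(yaw+np.pi-1.03+np.pi/2); print('tangent',t%360,'turn (cw + =tool z)',(ty-t)%180,(ty-t)%180-180)
K=knob(-1.03,230); print(K,'shift units',to(K), to(knob(-1.03)))
E
```

```text
18.8 [ 174.94069071 -573.95685147  218.68977673] [[ 0.957  0.292  0.   ]
 [ 0.292 -0.957 -0.   ]
 [ 0.     0.    -1.   ]] [-1.36038338e+00  1.30326193e-01  1.48818102e+00  9.41143226e-06
  1.52298706e+00 -8.54217224e-02]
tool y yaw -73.0499480356966
tangent 316.0136 turn (cw + =tool z) 150.93644112445963 -29.063558875540366
[469.34627938  63.67561447 230.        ] shift units [ 11.69 -13.1   -0.28] [ 11.69 -13.1    1.89]
```

```bash
python3 -m pendant '[{"delta_pos":[0.9,-1,-0.02],"turn":[0,0,0],"fingers":0.8},{"delta_pos":[0.9,-1,-0.02],"turn":[0,0,0],"fingers":0.6},{"delta_pos":[0.9,-1,-0.02],"turn":[0,0,0],"fingers":0.5},{"delta_pos":[0.9,-1,-0.02],"turn":[0,0,0],"fingers":0.5},{"delta_pos":[0.9,-1,-0.02],"turn":[0,0,0],"fingers":0.5},{"delta_pos":[0.9,-1,-0.02],"turn":[0,0,0],"fingers":0.5},{"delta_pos":[0.9,-1,-0.02],"turn":[0,0,0],"fingers":0.5},{"delta_pos":[0.9,-1,-0.02],"turn":[0,0,0],"fingers":0.5},{"delta_pos":[0.9,-1,-0.02],"turn":[0,0,0],"fingers":0.5},{"delta_pos":[0.9,-1,-0.02],"turn":[0,0,0],"fingers":0.5},{"delta_pos":[0.9,-1,-0.02],"turn":[0,0,0],"fingers":0.5},{"delta_pos":[0.9,-1,-0.02],"turn":[0,0,0],"fingers":0.5},{"delta_pos":[0.9,-1,-0.02],"turn":[0,0,0],"fingers":0.5}]' 5
python3 -m pendant '[{"delta_pos":[0,0,0],"turn":[0,0,-1],"fingers":0.5},{"delta_pos":[0,0,0],"turn":[0,0,-1],"fingers":0.5},{"delta_pos":[0,0,0],"turn":[0,0,-1],"fingers":0.5},{"delta_pos":[0,0,0],"turn":[0,0,-1],"fingers":0.5},{"delta_pos":[0,0,0],"turn":[0,0,-1],"fingers":0.5},{"delta_pos":[0,0,0],"turn":[0,0,-1],"fingers":0.5},{"delta_pos":[0,0,0],"turn":[0,0,-1],"fingers":0.5},{"delta_pos":[0,0,0],"turn":[0,0,-1],"fingers":0.5},{"delta_pos":[0,0,0],"turn":[0,0,-1],"fingers":0.5},{"delta_pos":[0,0,0],"turn":[0,0,-1],"fingers":0.5},{"delta_pos":[0,0,0],"turn":[0,0,-1],"fingers":0.5},{"delta_pos":[0,0,0],"turn":[0,0,-1],"fingers":0.5},{"delta_pos":[0,0,0],"turn":[0,0,-1],"fingers":0.5}]'
python3 -m pendant '[{"delta_pos":[0,0,0],"turn":[0,0,-1],"fingers":0.5},{"delta_pos":[0,0,0],"turn":[0,0,-1],"fingers":0.5},{"delta_pos":[0,0,0],"turn":[0,0,-1],"fingers":0.5},{"delta_pos":[0,0,0],"turn":[0,0,-1],"fingers":0.5},{"delta_pos":[0,0,0],"turn":[0,0,-1],"fingers":0.5},{"delta_pos":[0,0,0],"turn":[0,0,-1],"fingers":0.5},{"delta_pos":[0,0,0],"turn":[0,0,-1],"fingers":0.5},{"delta_pos":[0,0,0],"turn":[0,0,-1],"fingers":0.5},{"delta_pos":[0,0,0],"turn":[0,0,-1],"fingers":0.5},{"delta_pos":[0,0,0],"turn":[0,0,-1],"fingers":0.5},{"delta_pos":[0,0,0],"turn":[0,0,-1],"fingers":0.5},{"delta_pos":[0,0,0],"turn":[0,0,-1],"fingers":0.5},{"delta_pos":[0,0,0],"turn":[0,0,-1],"fingers":0.5}]'
python3 - <<'E'
from plan import *
s,p,R=tool(); print(s['time'],s['grip_width'],p,R.round(3),np.round(s['joint_positions'],2))
ty=np.degrees(np.arctan2(R[1,1],R[0,1])); print('tool y yaw',ty, to(knob(-1.03)))
E
```

```text
time: 2.33
ee_pos: [471.7, 61.7, 229.4]
tool_rot: [[0.957, 0.292, 0.001], [0.292, -0.957, -0.0], [0.001, 0.0, -1.0]]
ft_force: [0.5, -0.3, 0.1]
grip_width: 0.498
finger_force: 0.0
time: 3.95
ee_pos: [471.0, 59.9, 229.2]
tool_rot: [[-0.518, 0.855, 0.0], [0.855, 0.518, 0.0], [-0.0, 0.0, -1.0]]
ft_force: [0.5, -0.4, -0.5]
grip_width: 0.506
finger_force: 0.0
time: 5.58
ee_pos: [471.0, 59.9, 229.2]
tool_rot: [[-0.705, -0.71, 0.0], [-0.71, 0.705, 0.0], [-0.0, -0.0, -1.0]]
ft_force: [0.7, -0.2, 0.5]
grip_width: 0.501
finger_force: 0.0
5.575 0.5006995849751058 [471.0344413   59.89657581 229.17416176] [[-0.705 -0.71   0.   ]
 [-0.71   0.705  0.   ]
 [-0.    -0.    -1.   ]] [ 0.02 -0.22  1.81  0.    1.55 -2.34]
tool y yaw 135.21053290076372 [-0.04  0.1   2.15]
```

```bash
python3 -m pendant '[{"delta_pos":[-0.02,0.05,0.5],"turn":[0,0,0],"fingers":0.5},{"delta_pos":[-0.02,0.05,0.5],"turn":[0,0,0],"fingers":0.5},{"delta_pos":[0,0,0.6],"turn":[0,0,0],"fingers":0.5},{"delta_pos":[0,0,0.55],"turn":[0,0,0],"fingers":0.5},{"delta_pos":[0,0,0],"turn":[0,0,0],"fingers":0.32},{"delta_pos":[0,0,0],"turn":[0,0,0],"fingers":0.32}]' 5
python3 - <<'E'
from plan import *
save('side','side2.png'); im=cv2.imread('pics/side2.png')[160:320,280:480]
cv2.imwrite('pics/side2c.png',cv2.resize(im,None,fx=3.5,fy=3.5,interpolation=2))
E
```

```text
time: 6.32
ee_pos: [469.3, 63.9, 143.2]
tool_rot: [[-0.709, -0.705, 0.0], [-0.705, 0.709, -0.0], [-0.0, -0.0, -1.0]]
ft_force: [0.4, 0.1, 0.7]
grip_width: 0.345
finger_force: 0.0
```

View pics/side2c.png

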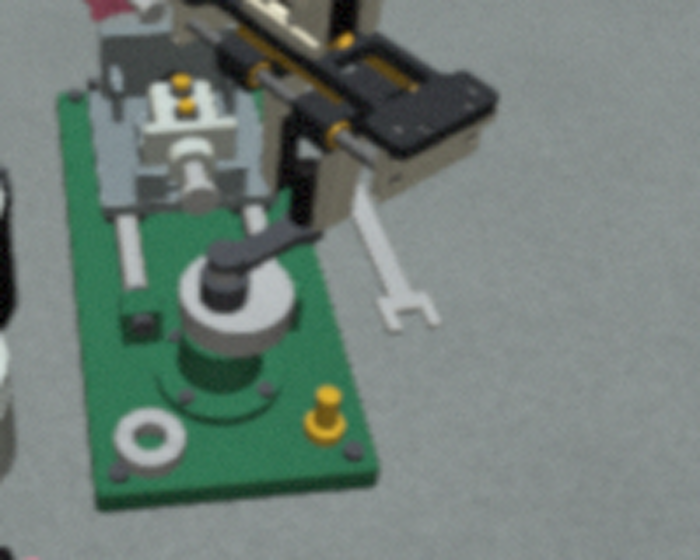

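The picture shows the crank arm (crop 215,255 to 315,235) running in between the two fingers, so the knob is caged. Now I'll turn it clockwise, a few rows first.

```bash
python3 -m pendant '[{"delta_pos":[-0.015,0.21,0],"turn":[0,0,1],"fingers":0.32},{"delta_pos":[-0.015,0.21,0],"turn":[0,0,1],"fingers":0.32},{"delta_pos":[-0.015,0.21,0],"turn":[0,0,1],"fingers":0.32},{"delta_pos":[-0.015,0.21,0],"turn":[0,0,1],"fingers":0.32},{"delta_pos":[-0.015,0.21,0],"turn":[0,0,1],"fingers":0.32},{"delta_pos":[-0.015,0.21,0],"turn":[0,0,1],"fingers":0.32},{"delta_pos":[-0.015,0.21,0],"turn":[0,0,1],"fingers":0.32}]'
python3 - <<'E'
from plan import *
s,p,R=tool(); q=p[:2]-S(110,0,0)[:2]; print(q@u,q@v,np.hypot(*q),np.degrees(np.arctan2(q@v,q@u)),s['finger_force'])
E
```

```text
time: 7.25
ee_pos: [453.1, 117.3, 144.2]
tool_rot: [[-0.98, 0.197, 0.001], [0.197, 0.98, -0.002], [-0.001, -0.002, -1.0]]
ft_force: [-2.1, -5.6, 3.2]
grip_width: 0.322
finger_force: 3.0
25.10344095212143 53.21508847812624 58.83900332325794 64.74508916815086 3.0061127990484238
```

```bash
python3 -m pendant '[{"delta_pos":[-0.015,0.21,0],"turn":[0,0,1],"fingers":0.32},{"delta_pos":[-0.015,0.21,0],"turn":[0,0,1],"fingers":0.32},{"delta_pos":[-0.015,0.21,0],"turn":[0,0,1],"fingers":0.32},{"delta_pos":[-0.015,0.21,0],"turn":[0,0,1],"fingers":0.32},{"delta_pos":[-0.015,0.21,0],"turn":[0,0,1],"fingers":0.32},{"delta_pos":[-0.015,0.21,0],"turn":[0,0,1],"fingers":0.32},{"delta_pos":[-0.015,0.21,0],"turn":[0,0,1],"fingers":0.32},{"delta_pos":[-0.015,0.21,0],"turn":[0,0,1],"fingers":0.32},{"delta_pos":[0,0.1,0],"turn":[0,0,0.4],"fingers":0.32},{"delta_pos":[0,0,0],"turn":[0,0,0],"fingers":0.32},{"delta_pos":[0,0,0],"turn":[0,0,0],"fingers":0.32}]'
python3 - <<'E'
from plan import *
s,p,R=tool(); q=p[:2]-S(110,0,0)[:2]; print(q@u,q@v,np.hypot(*q),np.degrees(np.arctan2(q@v,q@u)),s['finger_force'])
E
```

```text
time: 8.62
ee_pos: [500.9, 166.0, 143.7]
tool_rot: [[-0.205, 0.979, 0.001], [0.979, 0.205, 0.001], [0.0, 0.001, -1.0]]
ft_force: [-0.6, -0.7, -0.1]
grip_width: 0.32
finger_force: 0.0
59.768070735712804 -5.604788477092594 60.03029112775765 -5.357280726473375 0.0
```

```bash
python3 -m pendant '[{"delta_pos":[0,0,0],"turn":[0,0,0],"fingers":0.5},{"delta_pos":[0,0,0],"turn":[0,0,0],"fingers":0.5},{"delta_pos":[0,0,-0.6],"turn":[0,0,0],"fingers":0.5},{"delta_pos":[0,0,-0.9],"turn":[0,0,0],"fingers":0.5},{"delta_pos":[0,0,-0.9],"turn":[0,0,-0.4],"fingers":0.5},{"delta_pos":[0,0,0],"turn":[0,0,0],"fingers":0}]'
python3 - <<'E'
from plan import *
print(to(S(-190,0,230)))
print(tool()[0]['joint_positions'])
E
```

```text
time: 9.38
ee_pos: [502.4, 166.3, 242.9]
tool_rot: [[-0.259, 0.966, 0.006], [0.966, 0.259, 0.002], [-0.0, 0.007, -1.0]]
ft_force: [-1.2, -1.2, -0.3]
grip_width: 0.433
finger_force: 0.0
[-8.99 -0.17  0.32]
[ 2.22736870e-01 -7.77250892e-02  1.65594111e+00  8.16935352e-05
  1.55673565e+00 -3.88907189e-02]
```

```bash
python3 -m pendant '[{"delta_pos":[-1,-0.02,0],"turn":[0,0,0],"fingers":0},{"delta_pos":[-1,-0.02,0],"turn":[0,0,0],"fingers":0},{"delta_pos":[-1,-0.02,0],"turn":[0,0,0],"fingers":0},{"delta_pos":[-1,-0.02,0],"turn":[0,0,0],"fingers":0},{"delta_pos":[-1,-0.02,0],"turn":[0,0,0],"fingers":0},{"delta_pos":[-1,-0.02,0],"turn":[0,0,0],"fingers":0},{"delta_pos":[-1,-0.02,0],"turn":[0,0,0],"fingers":0},{"delta_pos":[-1,-0.02,0],"turn":[0,0,0],"fingers":0},{"delta_pos":[-1,-0.02,0],"turn":[0,0,0],"fingers":0},{"delta_pos":[0,0,0],"turn":[0,0,0],"fingers":0}]'
python3 - <<'E'
from plan import *
save('top','top3.png'); im=cv2.imread('pics/top3.png')[150:305,210:435]
cv2.imwrite('pics/top3c.png',cv2.resize(im,None,fx=3.5,fy=3.5,interpolation=2))
b=env.spot_in('top','crank_knob'); print(b[:2])
print('rear face px (crop)',(proj('top',[S(-147.5,y,120) for y in(-52,52)])-[210,150])*3.5)
print(to(S(-172,0,95)),to(S(-77.5,0,95)))
E
```

```text
time: 10.62
ee_pos: [585.8, -186.2, 237.1]
tool_rot: [[-0.254, 0.967, -0.002], [0.967, 0.254, 0.0], [0.001, -0.002, -1.0]]
ft_force: [-0.6, 0.6, 0.3]
grip_width: 0.007
finger_force: 0.0
[{'box': [225.4, 224.4, 57.0, 33.9], 'confidence': 0.86}, {'box': [326.4, 178.3, 75.5, 73.1], 'confidence': 0.68}]
rear face px (crop) [[630.3007645  100.87327052]
 [680.7178907  280.66877136]]
[0.44 0.08 3.57] [2.81 0.08 3.57]
```

View pics/top3c.png

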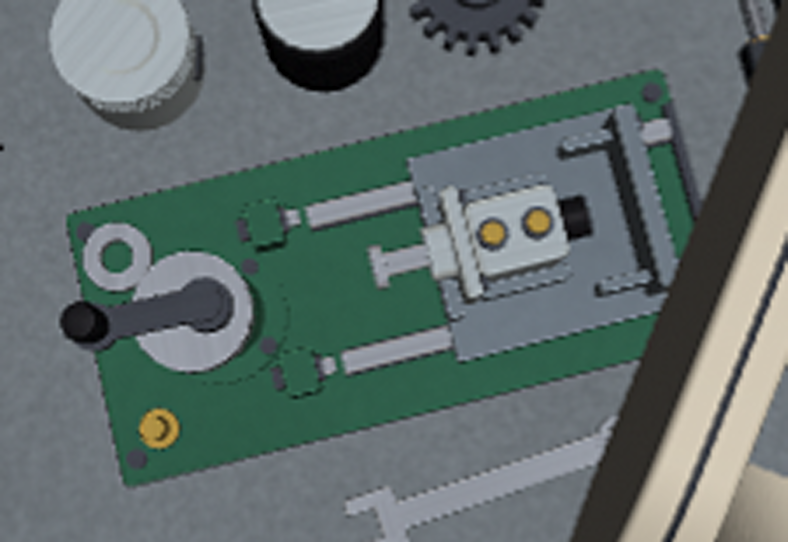

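The crank now points straight away from the pump, with the knob at crop (83,322), and the carriage is still drawn back. Next I lower the shut fingers behind the tail plate and push.

```bash
python3 -m pendant '[{"delta_pos":[0,0.08,0.9],"turn":[0,0,0],"fingers":0},{"delta_pos":[0,0,0.9],"turn":[0,0,0],"fingers":0},{"delta_pos":[0,0,0.9],"turn":[0,0,0],"fingers":0},{"delta_pos":[0,0,0.85],"turn":[0,0,0],"fingers":0},{"delta_pos":[0,0,0],"turn":[0,0,0],"fingers":0},{"delta_pos":[0.3,0,0],"turn":[0,0,0],"fingers":0},{"delta_pos":[0.3,0,0],"turn":[0,0,0],"fingers":0},{"delta_pos":[0.2,0,0],"turn":[0,0,0],"fingers":0},{"delta_pos":[0.2,0,0],"turn":[0,0,0],"fingers":0},{"delta_pos":[0.2,0,0],"turn":[0,0,0],"fingers":0},{"delta_pos":[0.2,0,0],"turn":[0,0,0],"fingers":0},{"delta_pos":[0.2,0,0],"turn":[0,0,0],"fingers":0},{"delta_pos":[0.2,0,0],"turn":[0,0,0],"fingers":0}]'
python3 - <<'E'
from plan import *
s,p,R=tool(); q=p[:2]-c; print(q@u,q@v,p[2],'push N',-np.array(s['ft_force'])[:2]@u)
E
```

```text
time: 12.35
ee_pos: [570.8, -113.0, 97.0]
tool_rot: [[-0.258, 0.966, 0.0], [0.966, 0.258, -0.0], [-0.0, 0.0, -1.0]]
ft_force: [1.7, -3.0, 2.4]
grip_width: 0.005
finger_force: 1.9
-117.87085066936459 -0.7361874238843242 97.02289556589331 push N 3.3419212752838363
```

```bash
python3 -m pendant '[{"delta_pos":[0.15,0,0],"turn":[0,0,0],"fingers":0},{"delta_pos":[0.15,0,0],"turn":[0,0,0],"fingers":0},{"delta_pos":[0.15,0,0],"turn":[0,0,0],"fingers":0},{"delta_pos":[0.1,0,0],"turn":[0,0,0],"fingers":0},{"delta_pos":[0.05,0,0],"turn":[0,0,0],"fingers":0},{"delta_pos":[0,0,0],"turn":[0,0,0],"fingers":0}]'
python3 - <<'E'
from plan import *
s,p,R=tool(); q=p[:2]-c; print(q@u,q@v,p[2],'push N',-np.array(s['ft_force'])[:2]@u)
E
python3 -m pendant '[{"delta_pos":[0.05,0,0],"turn":[0,0,0],"fingers":0},{"delta_pos":[0.03,0,0],"turn":[0,0,0],"fingers":0},{"delta_pos":[0,0,0],"turn":[0,0,0],"fingers":0}]'
python3 - <<'E'
from plan import *
s,p,R=tool(); q=p[:2]-c; print(q@u,q@v,p[2],'push N',-np.array(s['ft_force'])[:2]@u)
E
```

```text
time: 13.1
ee_pos: [564.3, -89.8, 96.7]
tool_rot: [[-0.258, 0.966, -0.001], [0.966, 0.258, 0.001], [0.001, -0.001, -1.0]]
ft_force: [0.8, -0.5, 1.0]
grip_width: 0.007
finger_force: 0.3
-93.75777042340002 -0.4944527260557372 96.71600576299247 push N 0.6825832183115058
time: 13.48
ee_pos: [563.5, -87.1, 96.7]
tool_rot: [[-0.258, 0.966, -0.001], [0.966, 0.258, 0.0], [0.0, -0.001, -1.0]]
ft_force: [1.7, -2.6, -0.4]
grip_width: 0.006
finger_force: 1.1
-90.9225206191378 -0.4459247451145174 96.69865137327366 push N 2.912803706104399
```

```bash
python3 -m pendant '[{"delta_pos":[0.05,0,0],"turn":[0,0,0],"fingers":0},{"delta_pos":[0.05,0,0],"turn":[0,0,0],"fingers":0},{"delta_pos":[0,0,0],"turn":[0,0,0],"fingers":0}]'
python3 -m pendant '[{"delta_pos":[0.05,0,0],"turn":[0,0,0],"fingers":0},{"delta_pos":[0,0,0],"turn":[0,0,0],"fingers":0}]'
python3 - <<'E'
from plan import *
s,p,R=tool(); q=p[:2]-c; print(q@u,q@v,p[2],'push N',-np.array(s['ft_force'])[:2]@u)
E
```

```text
time: 13.85
ee_pos: [562.7, -83.9, 96.7]
tool_rot: [[-0.258, 0.966, -0.0], [0.966, 0.258, -0.001], [-0.001, -0.0, -1.0]]
ft_force: [1.8, -6.0, -3.8]
grip_width: 0.009
finger_force: 3.2
time: 14.1
ee_pos: [562.7, -83.8, 96.8]
tool_rot: [[-0.257, 0.966, 0.001], [0.966, 0.257, -0.004], [-0.004, 0.0, -1.0]]
ft_force: [4.1, -14.2, -7.7]
grip_width: 0.005
finger_force: 7.5
-87.55131107825272 -0.4997333930004828 96.80558182490623 push N 14.82740183118351
```

The tool has stopped at x ≈ -87.5 while the force climbs, so the carriage is on the stops. One more nudge, then back off and look.

```bash
python3 -m pendant '[{"delta_pos":[0.05,0,0],"turn":[0,0,0],"fingers":0},{"delta_pos":[0,0,0],"turn":[0,0,0],"fingers":0},{"delta_pos":[0,0,0],"turn":[0,0,0],"fingers":0}]'
python3 -m pendant '[{"delta_pos":[-0.5,0,0],"turn":[0,0,0],"fingers":0},{"delta_pos":[-0.8,0,0],"turn":[0,0,0],"fingers":0},{"delta_pos":[-0.5,0,-0.7],"turn":[0,0,0],"fingers":0},{"delta_pos":[-0.9,0,-0.9],"turn":[0,0,0],"fingers":0},{"delta_pos":[-1,0,-0.9],"turn":[0,0,0],"fingers":0},{"delta_pos":[-1,0,-0.9],"turn":[0,0,0],"fingers":0},{"delta_pos":[-1,0,0],"turn":[0,0,0],"fingers":0},{"delta_pos":[-1,0,0],"turn":[0,0,0],"fingers":0},{"delta_pos":[0,0,0],"turn":[0,0,0],"fingers":0}]'
python3 - <<'E'
from plan import *
save('top','top4.png'); im=cv2.imread('pics/top4.png')[150:305,210:435]
big=cv2.resize(im,None,fx=3.5,fy=3.5,interpolation=2)
for y in(-52,52):
    p=(proj('top',[S(-77.5,y,120)])[0]-[210,150])*3.5; cv2.circle(big,tuple(int(t) for t in p),4,(0,0,255),1)
cv2.imwrite('pics/top4c.png',big)
save('side','side4.png'); im=cv2.imread('pics/side4.png')[160:310,280:400]
cv2.imwrite('pics/side4c.png',cv2.resize(im,None,fx=4,fy=4,interpolation=2))
E
```

```text
time: 14.48
ee_pos: [562.7, -83.8, 96.9]
tool_rot: [[-0.256, 0.967, 0.002], [0.967, 0.256, -0.007], [-0.007, 0.0, -1.0]]
ft_force: [7.1, -22.8, -10.7]
grip_width: 0.003
finger_force: 11.7
time: 15.6
ee_pos: [630.5, -340.8, 231.8]
tool_rot: [[-0.256, 0.967, -0.001], [0.967, 0.256, 0.001], [0.001, -0.001, -1.0]]
ft_force: [-0.3, 0.5, -0.1]
grip_width: 0.006
finger_force: 0.0
```

View pics/top4c.png

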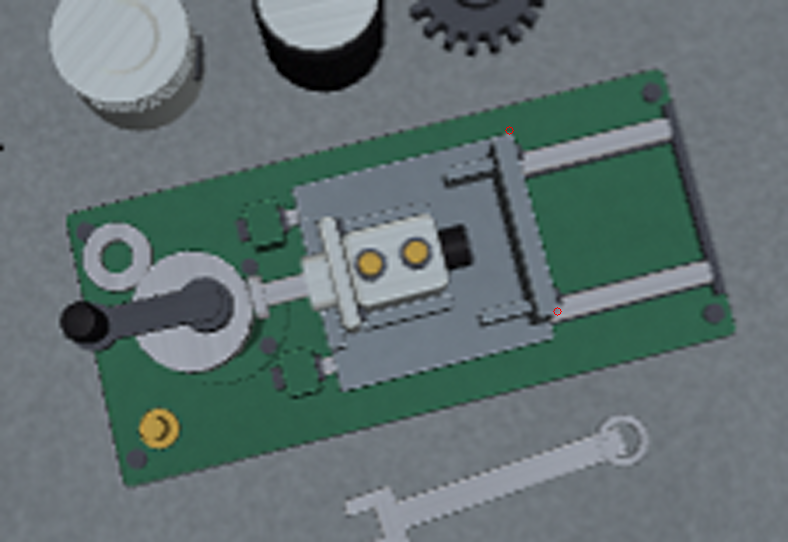

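View pics/side4c.png

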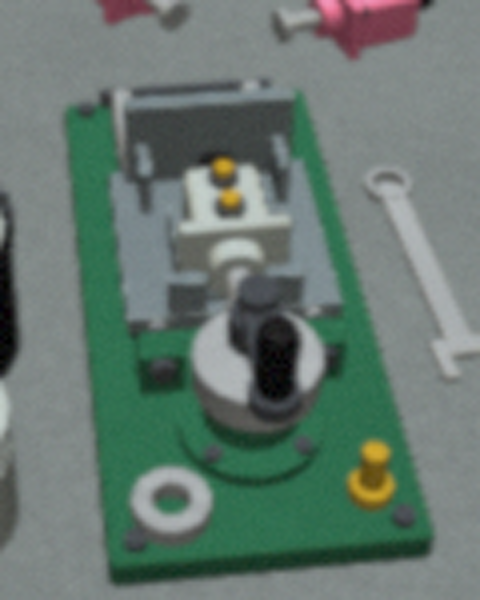

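The top view shows the carriage plate's front edge against both stop bolts (crop 293,216 and 333,367), with the tappet just off the cam at (257,295). The crank points straight away from the pump. Both views show the pump seated, the loose parts undisturbed and the robot clear.

```bash
python3 -c "
from workcell import env
print(env.sign_off())"
```

```text
the job is handed in; nothing more can be done
None
```

I turned the cam's low side square to the plunger, then pushed the carriage home against both stop bolts, and handed the job in after about 16 s; the last pictures show the pump seated and the loose parts where they were, but sign-off gave no verdict.

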